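# Park and lock the vegetable slicer

## Task

The slicer has been left with its blade bare. Bring the food holder up the slope by its knob, lifting it over the two small ribs near the top, and set it down fully home over the blade; then push the flush slide switch in the slot of the head down the slope as far as it goes, so that its tongue locks the holder. Leave the things standing round the slicer as they are.

Things in the scene. Friction and masses are not known exactly. Their poses are not given: they have to be found in the camera images.
- slicer: Grey and metal vegetable slicer (mandoline), 335 mm long, 130 mm wide, deck sloping at 30 deg; it does not shift. Low foot bar at its -x end, high head block on a wire stand at its +x end. Origin on the worktop under its middle; x level, the way the slope climbs; z up. The head is its upper 112 mm; its face is parallel to the deck, 30 mm above the rails.
- knob (a point): Food holder's round black knob, 42 mm in diameter; the point lies on its axis, mid-height of its 18 mm grip band. Axes: x up the slope, y across the slicer, z square out of the deck (30 deg from vertical). Knob's top 19 mm above the point; the low dome under the knob 25 mm below it.
- plate (a point): Middle of the upper face of the food holder's flat black plate, 33 mm below knob; same axes. Plate 84 mm along the slope, 126 mm across, 6 mm thick. Four guide pins of its shoes stand at its corners (33 mm up and down slope, 57 mm to the sides), heads 20 mm above it.
- knob_home (a point): Point fixed to the slicer where knob is when the holder is fully home and down over the blade. Its axes are those of slicer (level, not sloped). It lies up the slope from the knob by 0.110 m minus shoes.
- shoes (a joint): Way of the food holder up the rails, m: starts at 0 to 0.05, fully home 0.110 (stop 0.111). Stays where left; about 3 N to slide. With the holder down, its two catch feet strike the 6 mm high black ribs on the rails at 0.086; raised over 6 mm (it may be raised from the start) it passes, and set down beyond 0.106 the feet drop behind the ribs.
- holder (a joint): Height of the food holder above its rest, square to the deck, m: 0 down, 0.014 highest. It weighs about 0.2 kg and sinks by its weight when released.
- ridge (a point): Middle of the top of the slide switch's black thumb ridge, flush with the head's face. Ridge 30 mm across, 8 mm thick along the slope, 12 mm high. Axes: x up the slope, y across, z square out of the face (30 deg from vertical). It stands on a flat steel tongue.
- slot (a point): Middle of the slot in the head, level with the head's face; axes those of slicer. The slot is 36 mm wide across and 94 mm long along the slope, 12 mm deep; its floor is the steel tongue. With the switch open, 33 mm of slot are free up-slope of the ridge, room for a shut fingertip.
- lock (a joint): Travel of the switch down the slope, m: starts at 0 to 0.003 (open), 0.024 locked at its stop. Stays where left; about 3 N to slide. Closing, the tongue comes out of the head 2 mm above the parked plate and 18 mm over it, so the holder cannot be lifted; if the tongue is out first, the raised plate strikes it and pushes it back.
- lemon: Bystander: lemon, 83 x 58 x 58 mm, lying beside the slicer; origin at its underside.
- mug: Bystander: white mug with a handle, 92 x 127 x 95 mm high; origin at the centre of its underside.
- spice: Bystander: spice jar with a dark cap, 41 mm in diameter, 105 mm high; origin at the centre of its underside.
- peeler: Bystander: black-handled peeler lying flat, 170 x 25 x 18 mm; origin at its underside, x along it.

How it is judged:
On the way:
1. the food holder is set down fully home, behind the ribs (value of joint shoes above 0.104 m and value of joint holder below 0.0025 m), for 0.2 s.
At the end, for the whole second after the job is handed in: The food holder is home over the blade (slid at least 104 of 110 mm) and down (raised by less than 2.5 mm), and the slide switch is locked (at least 21 of its 24 mm); all at rest (all of step 1 and value of joint lock above 0.021 m and velocity of joint each of shoes, lock below 0.005 m/s); the robot touches nothing.
It fails at once if the lemon is pushed more than 30 mm from its place (distance of lemon from where it was at the start of the episode above 0.03 m).
It fails at once if the mug is pushed more than 30 mm from its place (distance of mug from where it was at the start of the episode above 0.03 m).
It fails at once if the spice jar is pushed more than 30 mm from its place (distance of spice from where it was at the start of the episode above 0.03 m).
It fails at once if the peeler is pushed more than 30 mm from its place (distance of peeler from where it was at the start of the episode above 0.03 m).
It fails at once if the mug or the spice jar is tipped over (angle between any of mug, spice's own z axis and vertical above 0.6 rad).
It also fails if it takes over 46 s, if anything falls off the work surface, if the arm or the gripper's body presses on something with over 40 N, if the wrist force passes 120 N, or if a joint passes its speed limit or range.

## Robot

A 6-joint arm with a two-finger parallel gripper is mounted at the origin on a cart in front of the work surface, level with it; the furniture and walls round the work are solid. World frame = base frame: x ahead of the robot, y to its left, z up, the work surface at z = 0. Lengths are in m, angles in rad, forces in N, time in s.
With the tool pointing down it reaches from about 0.275 to 0.75 m from the base axis. Payload 10.2 kg.
Tool frame: the origin (TCP) lies at the very end of the fingers, on their centre line; the grasp point (between the pads) lies 19 mm behind it; x points along the fingers, y is the direction in which the jaws open and shut, and the axes are right-handed (so a half turn about x gives the same grasp; the last joint's range is limited). The gripper opens to 88 mm and grips with 3 to 60 N. Pads are 18 mm wide; open, the fingers measure 123 mm over their backs; the gripper's body (75 mm by 187 mm) begins 45 mm behind the grasp point.
Start: joints at [-1.372, 0.313, 1.498, -0, 1.331, -0.223], TCP at [0.215, -0.479, 0.239] pointing down, gripper open.
Joint ranges: [-2.94, 2.94], [-0.97, 2.17], [0.19, 2.56], [-1.23, 4.37], [0.02, 3.11], [-2.88, 2.88]. Speed limits (rad/s): [2.39, 2.39, 3.01, 3.14, 3.14, 3.14].

## Interface

Orientations are given as a 3x3 rotation matrix whose columns are the frame's x, y, z axes.
In Python, from bench import r gives the robot as it stands. Calls block until the motion is done:
- r.move_ptp(position, orientation): joint-space move of the TCP to a pose.
- r.move_l(position, rot=None, speed=0.15, until_force=None): straight line of the TCP; rot=None keeps the orientation; speed is the mean speed in m/s. With until_force (N) it stops when the force on the tool has changed by that much, and returns True; else False.
- r.move_j(angles): joint-space move.
- r.move_gripper(opening): opening from 0.0 (shut) to 1.0 (fully open); the grip force is fixed at half the most; returns when the fingers have stopped.
- r.wait(seconds).
- r.ik(position, orientation): joint angles nearest the present ones, or None.
- r.read_state(): the state.
- r.get_image(name): name is "scene" or "side" or "wrist"; returns a dict with "frame" (384x512x3 uint8, red, green, blue), "camera_matrix" (3x3 intrinsics, pixels), "rvec" (rotation vector, rad) and "tvec" (3), from world to camera coordinates, as OpenCV has them; the wrist camera has in their place "hand_eye" (4x4, takes a point from camera to tool coordinates, whose origin is the TCP and whose axes are the tool frame's). Camera axes: x right, y down, z forward; pixel columns grow to the right and rows downward; lengths in m; the calibration is good to about 2 mm. The wrist camera is an equidistant fisheye: a pixel r from the principal point sees the ray r / f radians off the axis. A picture is of the moment at which its call begins: read the wrist's pose just before it. There is no depth.
A pose or a line that the arm cannot do raises r.IKError and nothing moves.
- r.job_done(): hands the job in, once; it reports no verdict.
The state is a dict: "clock": time; "joint_pos": joint angles; "dq": joint speeds; "joint_torque": joint torques, N m; "position": TCP position; "tool_rot": TCP orientation; "force": force on the tool from outside, world axes, zero at the start; "wrist_torque": the same for the moment, N m; "width": opening from 0.0 (shut) to 1.0 (fully open).
Only numpy, scipy, OpenCV 4.12 (cv2) and the standard library are available. Lean on these libraries where they do the work, as an engineer would, in place of code of your own. Each camera call takes 0.05 s, during which the arm holds its last target.

## Working session

There is one attempt and no reset: what is moved stays moved. The work goes in short steps, each a Python script; the robot and the scene stay as the last script left them, time stands still between calls to the robot, and variables do not carry over. Pictures are saved under pics/ and viewed, and the job is handed in when it is done.

```bash
ls; mkdir -p pics; python3 - <<'E'
from bench import r
import cv2,pickle
d={}
for n in ("scene","side","wrist"):
    im=r.get_image(n); d[n]=im
    cv2.imwrite(f"pics/{n}0.png",im["frame"][:,:,::-1])
    print(n,{k:v for k,v in im.items() if k!="frame"})
s=r.read_state();d["s"]=s;print(s)
pickle.dump(d,open("d0.pkl","wb"))
E
```

```text
pics
scene {'camera_matrix': array([[353.63198209,   0.        , 258.32110642],
       [  0.        , 353.63198209, 185.49789917],
       [  0.        ,   0.        ,   1.        ]]), 'rvec': array([ 1.8236354 , -0.91429017,  0.60184002]), 'tvec': array([-0.31527705,  0.31654084,  0.48627122])}
side {'camera_matrix': array([[436.15734569,   0.        , 251.97810615],
       [  0.        , 436.15734569, 186.44458321],
       [  0.        ,   0.        ,   1.        ]]), 'rvec': array([ 1.97350168, -0.41358177,  0.2526356 ]), 'tvec': array([-0.52847858,  0.2274653 ,  1.02736817])}
wrist {'camera_matrix': array([[297.31863964,   0.        , 259.3032994 ],
       [  0.        , 297.31863964, 196.33524084],
       [  0.        ,   0.        ,   1.        ]]), 'hand_eye': array([[-3.08966704e-04, -2.94306458e-01,  9.55711051e-01,
        -1.46027920e-01],
       [ 9.99999952e-01, -6.56387361e-05,  3.03071504e-04,
         9.92841368e-05],
       [-2.64642352e-05,  9.55711099e-01,  2.94306464e-01,
        -7.67421395e-02],
       [ 0.00000000e+00,  0.00000000e+00,  0.00000000e+00,
         1.00000000e+00]])}
{'clock': 0.15, 'joint_pos': array([-1.37243568e+00,  3.13314945e-01,  1.49818981e+00, -9.41350954e-06,
        1.33098612e+00, -2.23353582e-01]), 'dq': array([-0.00135825, -0.00072873, -0.00133432,  0.00087243,  0.00030232,
       -0.00087819]), 'joint_torque': array([ 1.93168053e-03, -4.02301097e+01, -2.52315331e+01,  6.94557675e-02,
        3.43657855e-02, -7.99893928e-05]), 'position': array([ 0.21487279, -0.47884128,  0.23832327]), 'tool_rot': array([[-1.85970756e-04,  4.09327060e-01, -9.12387705e-01],
       [ 8.78807580e-04, -9.12387301e-01, -4.09327058e-01],
       [-9.99999597e-01, -8.77936093e-04, -1.90042366e-04]]), 'force': array([ 0.64178377, -0.12409052,  0.74662823]), 'wrist_torque': array([ 0.00715472, -0.00224322, -0.01043127]), 'width': 1.0011769643587476}
```

View pics/scene0.png

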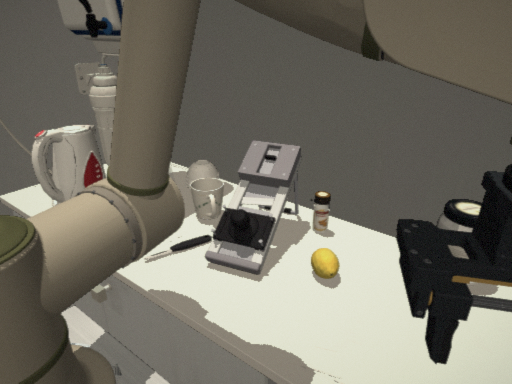

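View pics/side0.png

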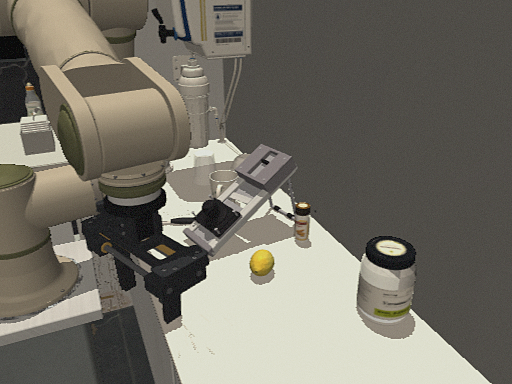

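View pics/wrist0.png

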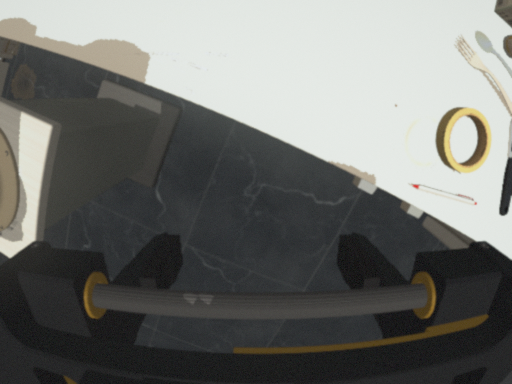

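The scene view shows the slicer at (210-300, 140-275) with the knob near (238,220). In the side view it is at (185-300, 145-255). I'll enlarge both.

```bash
python3 - <<'E'
import cv2
a=cv2.imread("pics/scene0.png")[130:280,140:350]
cv2.imwrite("pics/sc_c.png",cv2.resize(a,(798,570),interpolation=cv2.INTER_CUBIC)) #3.8x
a=cv2.imread("pics/side0.png")[135:265,160:320]
cv2.imwrite("pics/si_c.png",cv2.resize(a,(720,585),interpolation=cv2.INTER_CUBIC)) #4.5
E
```

```text
(no output)
```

View pics/sc_c.png

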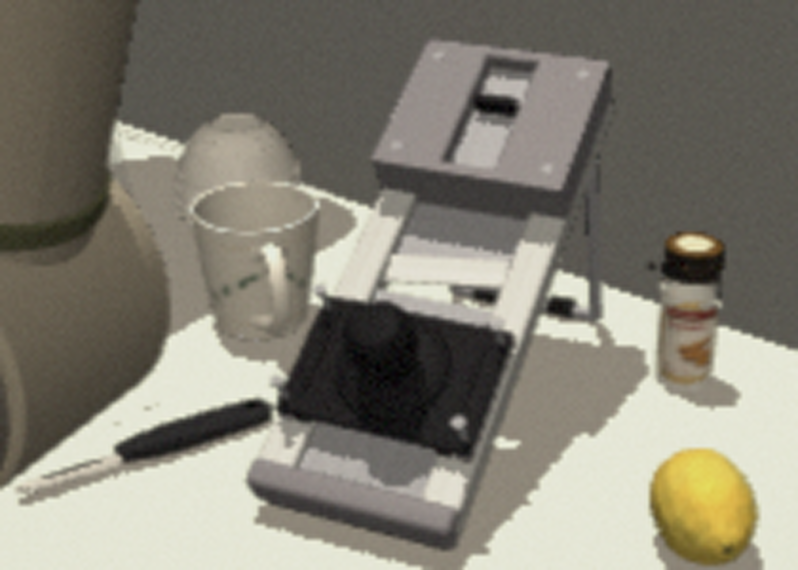

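View pics/si_c.png

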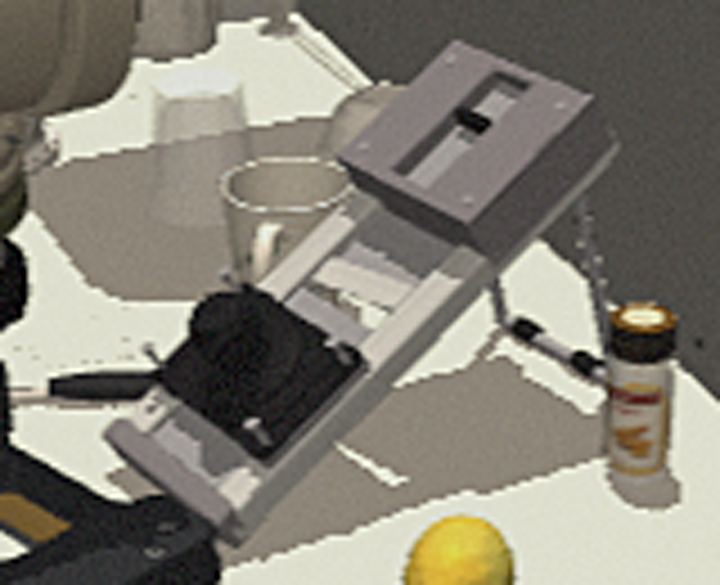

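```bash
cat > tri.py <<'E'
import numpy as np,cv2,pickle
d=pickle.load(open("d0.pkl","rb"))
def P(n):
    m=d[n];R,_=cv2.Rodrigues(m["rvec"]);return m["camera_matrix"]@np.c_[R,m["tvec"]]
P1,P2=P("scene"),P("side")
def tri(a,b):
    a=np.array(a,float)/3.8+[140,130]-0.37;b=np.array(b,float)/4.5+[160,135]-0.39
    X=cv2.triangulatePoints(P1,P2,a.reshape(2,1),b.reshape(2,1));X=X[:3,0]/X[3,0]
    e=[ (lambda q:q[:2]/q[2])(p@np.r_[X,1])-u for p,u in((P1,a),(P2,b))]
    return X,np.round(np.r_[e[0],e[1]],1)
E
python3 - <<'E'
from tri import *
F=dict(hTL=((431,40),(457,40)),hTR=((610,63),(594,97)),hBL=((374,160),(340,158)),hBR=((565,190),(466,222)),
ridge=((494,101),(472,117)),sTL=((487,56),(500,72)),sTR=((537,65),(530,88)),sBL=((443,158),(394,172)),sBR=((487,168),(430,190)),
pTR=((513,335),(368,352)),pBL=((282,410),(165,375)),pBR=((470,453),(265,460)),knobtop=((370,320),(225,312)),
lemon=((704,505),(460,570)),spicetop=((694,245),(643,318)),mugtop=((255,205),(290,182)))
for k,v in F.items():
    X,e=tri(*v);print(k,X.round(4),e)
E
```

```text
hTL [0.6548 0.1115 0.2158] [ 0.1  0.5 -0.  -0.3]
hTR [ 0.6875 -0.0139  0.2151] [ 0.1  0.4  0.  -0.3]
hBL [0.5639 0.0893 0.1585] [ 0.1  0.9  0.  -0.5]
hBR [ 0.5911 -0.0414  0.1628] [ 0.1  0.4  0.  -0.2]
ridge [0.6335 0.0423 0.1911] [ 0.1  0.5  0.  -0.3]
sTL [0.6661 0.0709 0.2071] [ 0.2  1.2 -0.  -0.7]
sTR [0.6671 0.0306 0.2093] [ 0.1  0.8 -0.  -0.5]
sBL [0.5829 0.0465 0.163 ] [ 0.2  1.3  0.  -0.8]
sBR [0.5956 0.0204 0.1588] [ 0.2  1.2  0.  -0.7]
pTR [ 0.5254 -0.0487  0.0942] [-0.  -0.4 -0.   0.3]
pBL [0.4323 0.0559 0.0477] [-0.  -0.1 -0.   0.1]
pBR [ 0.4538 -0.0693  0.0533] [ 0.1  1.   0.1 -0.5]
knobtop [0.458  0.006  0.1115] [ 0.1  1.2  0.1 -0.7]
lemon [ 0.5228 -0.1828  0.0296] [ 0.  0.  0. -0.]
spicetop [ 0.6849 -0.0873  0.1023] [ 0.1  0.6  0.  -0.3]
mugtop [0.5724 0.2108 0.0918] [ 0.1  0.5  0.  -0.3]
```

```bash
cat > fit.py <<'E'
from tri import *
from scipy.optimize import least_squares
F=dict(hTL=((431,40),(457,40)),hTR=((610,63),(594,97)),hBL=((374,160),(340,158)),hBR=((565,190),(466,222)),
ridge=((494,101),(472,117)),sTL=((487,56),(500,72)),sTR=((537,65),(530,88)),sBL=((443,158),(394,172)),sBR=((487,168),(430,190)),
pTL=((328,298),None),pTR=((513,335),(368,352)),pBL=((282,410),(165,375)),pBR=((470,453),(265,460)))
def axes(yaw):
    c,s=np.cos(yaw),np.sin(yaw);h=np.array([c,s,0]);z=np.array([0,0,1.])
    C,S=np.cos(np.pi/6),np.sin(np.pi/6)
    return np.c_[C*h+S*z,[-s,c,0],C*z-S*h]
def model(p):
    yaw,x,y,z,so,rid,pu,pw=p
    A=axes(yaw);o=np.array([x,y,z]);L={}
    for a,sa in(('T',1),('B',-1)):
        for b,sb in(('L',1),('R',-1)):
            L['h'+a+b]=(sa*.056,sb*.065,0);L['s'+a+b]=(so+sa*.047,sb*.018,0);L['p'+a+b]=(pu+sa*.042,sb*.063,pw)
    L['ridge']=(so+rid,0,0)
    return {k:o+A@np.array(v) for k,v in L.items()}
def pr(Pm,X): q=Pm@np.r_[X,1];return q[:2]/q[2]
def res(p,verb=False):
    M=model(p);e=[]
    for k,(a,b) in F.items():
        r=[pr(P1,M[k])-(np.array(a)/3.8+[140,130]-.37)]
        if b: r.append(pr(P2,M[k])-(np.array(b)/4.5+[160,135]-.39))
        r=np.concatenate(r);
        if verb:print(k,r.round(1))
        e.append(r)
    return np.concatenate(e)
if __name__=="__main__":
    s=least_squares(res,[.24,.624,.036,.188,0,.01,-.15,-.02],loss='soft_l1')
    res(s.x,True);print(s.x.round(4));np.save("p.npy",s.x)
    yaw,x,y,z,so,rid,pu,pw=s.x;A=axes(yaw);o=s.x[1:4]
    print("knob",o+A@[pu,0,pw+.033],"slot",o+A@[so,0,0],A)
E
python3 fit.py
```

```text
hTL [-0.1  0.3  0.6 -0.5]
hTR [-0.3  0.2  0.2 -0.6]
hBL [-0.5  0.5 -0.2 -0.9]
hBR [-1.4  0.7  0.4 -0.1]
ridge [ 0.4  0.6  0.2 -0.2]
sTL [ 0.4  0.8 -0.9 -1. ]
sTR [ 0.3  0.1  0.7 -1. ]
sBL [-0.2  1.3 -0.3 -0.9]
sBR [ 1.8  0.9 -0.3 -0.8]
pTL [ 0.3 -0.4]
pTR [ 0.7 -0.1  0.7  0.7]
pBL [-1.7 -0.1 -2.1 -0.4]
pBR [-0.1  1.   0.8 -0.4]
[ 0.242   0.6268  0.0399  0.1869 -0.0007  0.009  -0.1914 -0.0223]
knob [ 0.46063977 -0.00115351  0.10044865] slot [0.62619833 0.03972112 0.18653085] [[ 0.84077985 -0.23969217 -0.48542447]
 [ 0.20757951  0.97084894 -0.11984608]
 [ 0.5         0.          0.8660254 ]]
```

```bash
python3 - <<'E'
import cv2
a=cv2.imread("pics/scene0.png")[200:384,380:512]
cv2.imwrite("pics/f1.png",cv2.resize(a,None,fx=3,fy=3,interpolation=cv2.INTER_CUBIC))
E
```

```text
(no output)
```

View pics/f1.png

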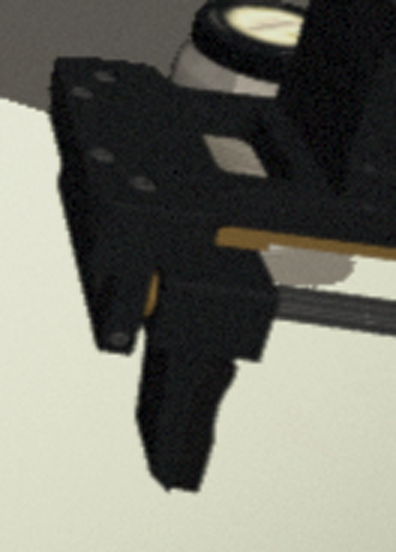

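The fit gives the knob near (0.461,-0.001,0.100) with yaw 0.242, and plate residuals of up to 2 px. The fingers taper at the tips. Next I'll check reach, then look from a pose above the knob.

```bash
cat > h.py <<'E'
from fit import *
from bench import r
p=np.load("p.npy");A=axes(p[0]);o=p[1:4]
X,Y,N=A.T
def R(sgn=1): return np.c_[-N,sgn*Y,np.cross(-N,sgn*Y)]
knob=o+A@[p[6],0,p[7]+.033]
def snap(n,f):
    s=r.read_state();im=r.get_image(n);cv2.imwrite(f"pics/{f}.png",im["frame"][:,:,::-1]);pickle.dump((s,im),open(f"{f}.pkl","wb"));return s,im
def wproj(s,im,Pw):
    t=s["tool_rot"].T@(np.asarray(Pw)-s["position"]);H=im["hand_eye"];c=H[:3,:3].T@(t-H[:3,3])
    th=np.arctan2(np.hypot(c[0],c[1]),c[2]);k=im["camera_matrix"];u=c[:2]/np.hypot(c[0],c[1])*th
    return np.array([k[0,0]*u[0]+k[0,2],k[1,1]*u[1]+k[1,2]])
def st(m=""):
    s=r.read_state();print(m,"t%.2f"%s["clock"],"loc",(A.T@(s["position"]-knob)).round(4),"F",(A.T@s["force"]).round(1),"w%.3f"%s["width"]);return s
E
python3 - <<'E'
from h import *
for sg in(1,-1):
  for u,w in((0,.1),(0,-.019),(.08,0),(.11,0),(.2,.06)):
    q=r.ik(knob+A@[u,0,w],R(sg));print(sg,u,w,None if q is None else np.round(q,2))
E
```

```text
1 0 0.1 [-0.55 -0.12  2.22  0.56  0.73 -2.73]
1 0 -0.019 None
1 0.08 0 [-0.32  0.23  2.    0.56  0.53 -2.57]
1 0.11 0 [-0.29  0.25  1.91  0.49  0.57 -2.47]
1 0.2 0.06 [-0.24  0.23  1.66  0.33  0.81 -2.22]
-1 0 0.1 [-0.55 -0.12  2.22  0.56  0.73  0.41]
-1 0 -0.019 [-0.42  0.24  2.2   0.87  0.41  0.15]
-1 0.08 0 [-0.32  0.23  2.    0.56  0.53  0.57]
-1 0.11 0 [-0.29  0.25  1.91  0.49  0.57  0.67]
-1 0.2 0.06 [-0.24  0.23  1.66  0.33  0.81  0.92]
```

```bash
python3 - <<'E'
from h import *
r.move_ptp(knob+A@[0,0,.10],R(-1))
st()
s,im=snap("wrist","w1");snap("scene","s1")
M=model(p)
for k in F: print(k,wproj(s,im,M[k]).round(1))
print("knobtop",wproj(s,im,knob+.019*N),"rib? ")
E
```

```text
t1.98 loc [ 0.0003 -0.0008  0.1001] F [-0.9 -0.   0.2] w0.999
hTL [187.7 -62.4]
hTR [328.9 -62.6]
hBL [182.9  44.3]
hBR [333.6  44.1]
ridge [258.2 -25.1]
sTL [238.2 -58.5]
sTR [278.2 -58.5]
sBL [237.   32.2]
sBR [279.4  32.1]
pTL [192.4 145.6]
pTR [324.2 145.5]
pBL [197.4 227.1]
pBR [319.4 227. ]
knobtop [258.19206868 204.82802819] rib?
```

View pics/w1.png

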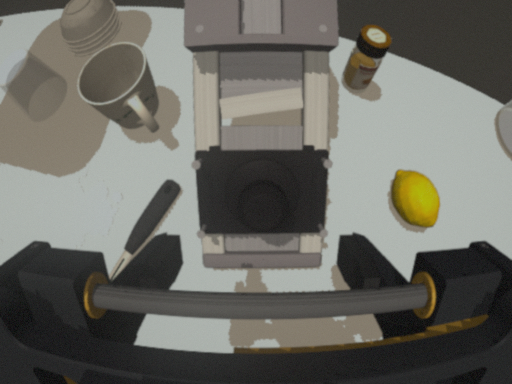

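View pics/s1.png

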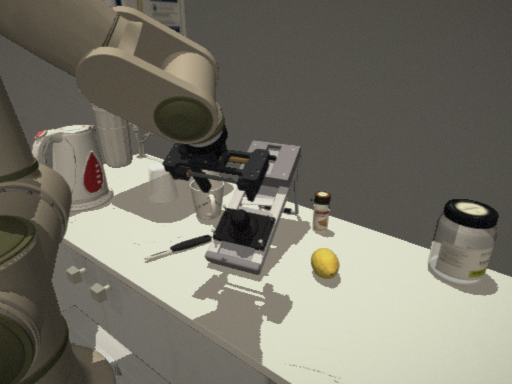

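The wrist view looks straight down the deck normal: plate at (197-328, 150-233), knob at about (264,205), head's lower edge at y≈45. It sits about 4 px right of the prediction. I'll enlarge it.

```bash
python3 - <<'E'
import cv2,numpy as np
a=cv2.imread("pics/w1.png")[0:270,170:350]
a=np.clip(255*(a/255.)**.5,0,255).astype('uint8')
cv2.imwrite("pics/w1a.png",cv2.resize(a[:140],None,fx=4,fy=4,interpolation=cv2.INTER_CUBIC))
cv2.imwrite("pics/w1b.png",cv2.resize(a[130:],None,fx=4,fy=4,interpolation=cv2.INTER_CUBIC))
E
```

```text
(no output)
```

View pics/w1a.png

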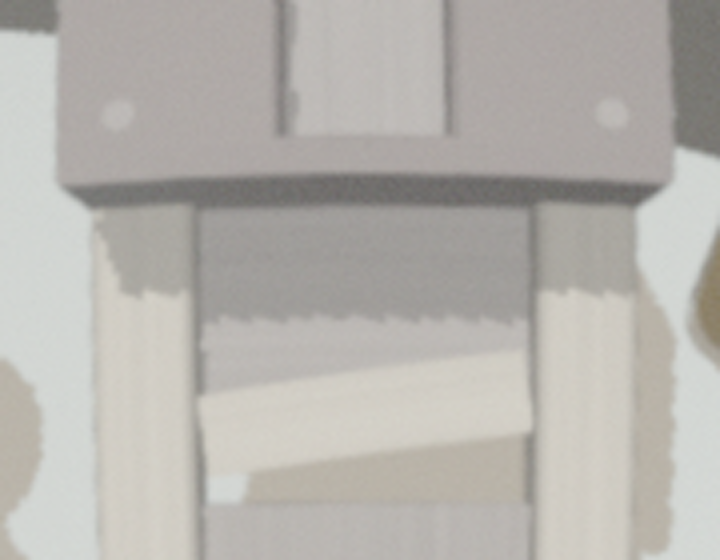

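View pics/w1b.png

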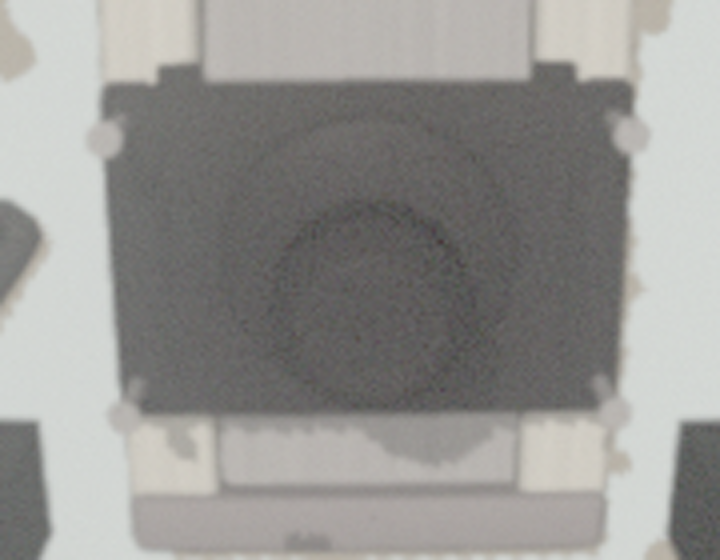

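```bash
cat > fit2.py <<'E'
from h import *
s,im=pickle.load(open("w1.pkl","rb"))
W=dict(pTL=(195.2,150.7),pTR=(328,150.7),pBL=(200.3,233),pBR=(324.3,233),hBL=(184.4,46),hBR=(338.2,46),sBL=(239.5,33.7),sBR=(283.5,33.7),
 knob=(263,205.4),nTL=(196,164.5),nTR=(327.5,164.5),nBL=(201,233),nBR=(323.7,233))
def m2(p):
    M=model(p);A=axes(p[0]);o=p[1:4]
    M['knob']=o+A@[p[6],0,p[7]+.052]
    for a,sa in(('T',1),('B',-1)):
        for b,sb in(('L',1),('R',-1)): M['n'+a+b]=o+A@[p[6]+sa*.033,sb*.057,p[7]+.020]
    return M
def rw(p,v=False):
    M=m2(p);e=[]
    for k,u in W.items():
        x=wproj(s,im,M[k])-u
        if v:print(k,x.round(1))
        e.append(x)
    return np.concatenate(e)
for name,f in (("wrist+fixed",lambda p:np.r_[2*rw(p),res(p)]),("wrist only-ish",lambda p:np.r_[rw(p),.05*res(p)])):
    q=least_squares(f,p,loss='soft_l1').x
    A2=axes(q[0]);print(name,q.round(4),"knob",(q[1:4]+A2@[q[6],0,q[7]+.033]).round(4),"dloc",(A.T@(q[1:4]+A2@[q[6],0,q[7]+.033]-knob)).round(4))
    rw(q,True)
    if name[5]=='+': np.save("p2.npy",q)
E
python3 fit2.py
```

```text
wrist+fixed [ 2.467e-01  6.234e-01  3.610e-02  1.891e-01 -6.000e-04  9.100e-03
 -1.928e-01 -1.960e-02] knob [ 0.455  -0.0063  0.1043] dloc [-0.0039 -0.0036  0.0066]
pTL [-0.7  0.1]
pTR [ 1.  -0.4]
pBL [-0.3  0.5]
pBR [-0.4 -0.3]
hBL [0.7 0. ]
hBR [-0.1 -0.1]
sBL [0.7 0. ]
sBR [-0.2 -0. ]
knob [-0.2  6.8]
nTL [ 1.  -0.4]
nTR [-0.3 -0.9]
nBL [0.6 0.5]
nBR [-1.  -0.2]
wrist only-ish [ 0.2469  0.6223  0.036   0.1903 -0.0007  0.0087 -0.1925 -0.0214] knob [ 0.4551 -0.0062  0.1041] dloc [-0.0039 -0.0036  0.0065]
pTL [-0.7  0.1]
pTR [ 0.9 -0.4]
pBL [-0.3  0.4]
pBR [-0.5 -0.3]
hBL [0.2 0.1]
hBR [ 0.3 -0.1]
sBL [0.5 0. ]
sBR [-0.1 -0. ]
knob [-0.2  6.8]
nTL [ 0.9 -0.4]
nTR [-0.5 -0.9]
nBL [0.6 0.5]
nBR [-1.1 -0.3]
```

```bash
python3 - <<'E'
from h import *
s,im=pickle.load(open("w1.pkl","rb"))
q=np.load("p2.npy");A=axes(q[0]);k=q[1:4]+A@[q[6],0,q[7]+.033]
for h in(-.025,-.009,0,.009,.019):
  print(h,[wproj(s,im,k+A@[a,b,h]).round(1).tolist() for a,b in((.021,0),(-.021,0),(0,.021),(0,-.021))])
E
```

```text
-0.025 [[262.1, 173.8], [262.2, 217.0], [239.6, 196.0], [284.7, 195.8]]
-0.009 [[262.3, 177.9], [262.4, 223.3], [238.5, 201.3], [286.2, 201.1]]
0 [[262.5, 180.5], [262.5, 227.3], [237.8, 204.6], [287.1, 204.3]]
0.009 [[262.6, 183.2], [262.7, 231.4], [237.1, 208.1], [288.1, 207.8]]
0.019 [[262.8, 186.5], [262.8, 236.4], [236.2, 212.3], [289.3, 212.0]]
```

Treating the ring as the grip band (±9 mm), the wrist fit matches the knob silhouette within about 1 px. I'll use this fit and grip.

```bash
cp p2.npy p.npy; python3 - <<'E'
from h import *
st("pre")
r.move_l(knob+A@[0,0,.06],R(-1),speed=.12)
c=r.move_l(knob+A@[0,0,-.018],R(-1),speed=.08,until_force=8);print(c)
st("down")
r.move_gripper(0.4);st("grip")
snap("wrist","w2");snap("scene","s2")
E
python3 - <<'E'
import cv2
a=cv2.imread("pics/s2.png")[130:280,140:350]
cv2.imwrite("pics/s2c.png",cv2.resize(a,None,fx=3.8,fy=3.8,interpolation=cv2.INTER_CUBIC))
E
```

```text
pre t2.08 loc [0.0041 0.0031 0.0934] F [ 0.2  0.7 -0.2] w1.001
False
down t3.63 loc [ 0.0002 -0.0001 -0.0177] F [-0.8 -0.1 -0.6] w1.002
grip t4.42 loc [-0.0001  0.0003 -0.018 ] F [0.9 2.7 1.5] w0.454
```

View pics/w2.png

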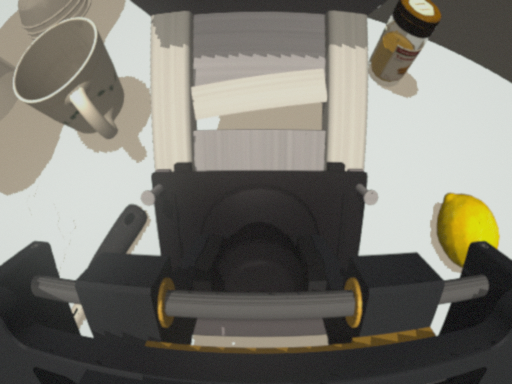

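View pics/s2c.png

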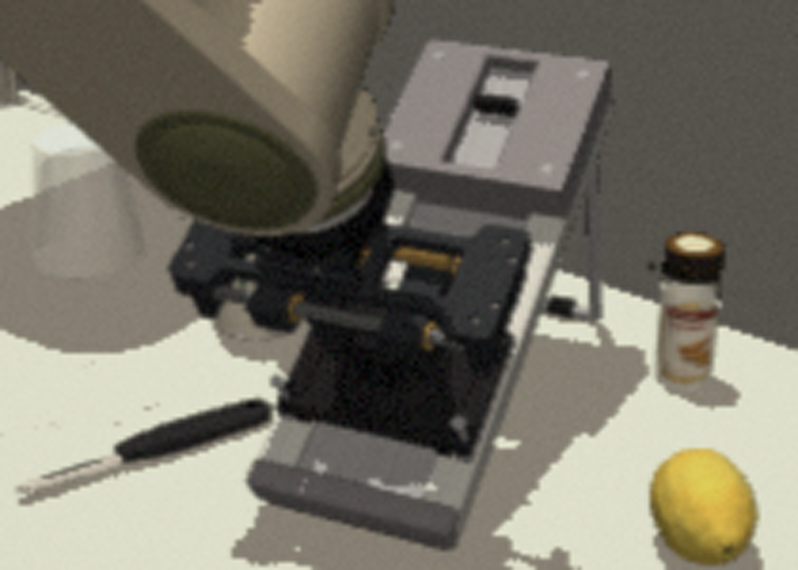

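The grip closed at 40 mm on the 42 mm knob, with low forces. Next I'll lift it 10 mm and slide up the slope.

```bash
python3 - <<'E'
from h import *
print(r.move_l(knob+A@[0,0,-.018+.010],R(-1),speed=.05,until_force=20));st("lift")
print(r.move_l(knob+A@[.050,0,-.008],R(-1),speed=.06,until_force=20));st("slide50")
snap("wrist","w3")
E
```

```text
False
lift t4.88 loc [-0.0004  0.0003 -0.008 ] F [-1.3  3.3 -1.8] w0.452
False
slide50 t5.86 loc [ 0.0501  0.0003 -0.008 ] F [-0.7  6.  -1.9] w0.451
```

View pics/w3.png

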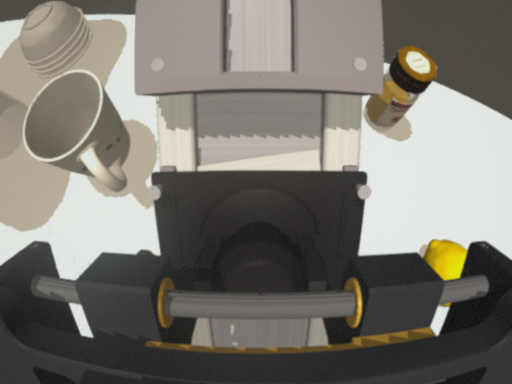

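The holder follows the gripper and is raised (about 2 N of weight). I'll continue up to the stop.

```bash
python3 - <<'E'
from h import *
print(r.move_l(knob+A@[.116,0,-.008],R(-1),speed=.04,until_force=14));st("slide")
snap("wrist","w4");snap("scene","s4")
E
python3 - <<'E'
import cv2
a=cv2.imread("pics/s4.png")[130:280,140:350]
cv2.imwrite("pics/s4c.png",cv2.resize(a,None,fx=3.8,fy=3.8,interpolation=cv2.INTER_CUBIC))
E
```

```text
True
slide t6.99 loc [ 0.0925  0.0006 -0.0089] F [-1.5 -2.2 -2.3] w0.458
```

View pics/w4.png

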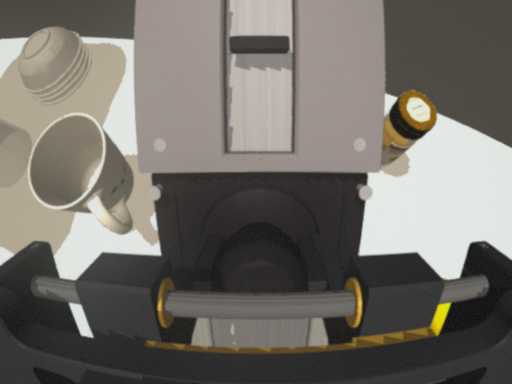

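View pics/s4c.png

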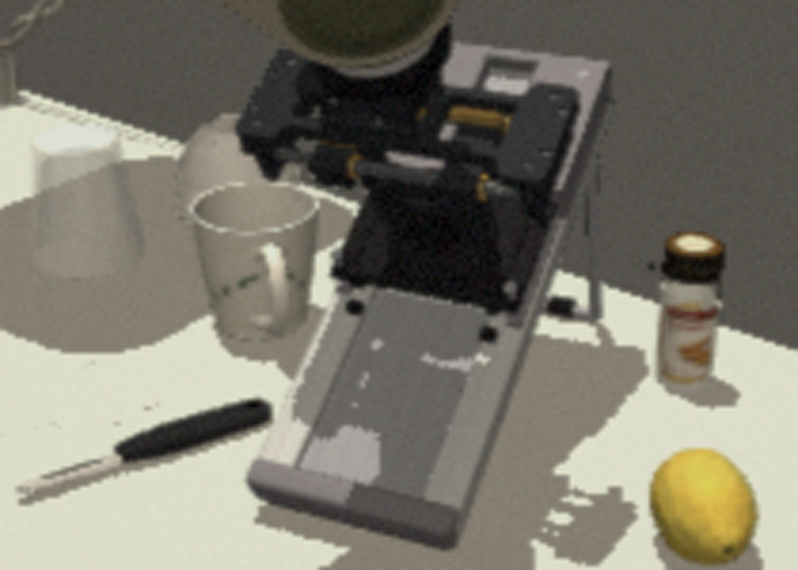

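At 0.0925 the travel ends. The plate edge meets the head, and the ribs (black dots) are now just below the plate. I'll lower it here.

```bash
python3 - <<'E'
from h import *
print(r.move_l(knob+A@[.0925,.0006,-.0175],R(-1),speed=.03,until_force=10));st("lower")
r.wait(.2);st()
# test: pull downslope gently, ribs should hold
print(r.move_l(knob+A@[.086,.0006,-.0175],R(-1),speed=.02,until_force=9));st("pull")
E
```

```text
False
lower t7.53 loc [ 0.0926  0.0006 -0.0176] F [-0.7 -0.7 -1.8] w0.458
 t7.72 loc [ 0.0926  0.0006 -0.0175] F [-0.9 -1.7 -2.2] w0.454
True
pull t8.07 loc [ 0.0874  0.0005 -0.0173] F [ 3.2  1.8 -1.5] w0.453
```

The ribs hold it: the pull stopped at 0.0874, about 0.106 on shoes. I'll push back up to the stop, settle it and release.

```bash
python3 - <<'E'
from h import *
print(r.move_l(knob+A@[.0915,.0006,-.0178],R(-1),speed=.03,until_force=14));st("up")
print(r.move_l(knob+A@[.0915,.0006,-.0225],R(-1),speed=.02,until_force=8));s=st("press")
r.move_gripper(0.62);st("open")
r.move_gripper(1.0)
l=A.T@(r.read_state()["position"]-knob)
r.move_l(knob+A@[l[0],l[1],.07],R(-1),speed=.15);st("off")
s,im=snap("wrist","w5");snap("side","d5");snap("scene","s5")
for n in("scene","side"):pass
E
```

```text
False
up t8.37 loc [ 0.0913  0.0006 -0.0179] F [-0.5 -1.6 -1.5] w0.457
True
press t8.57 loc [ 0.0923  0.0006 -0.0186] F [-0.8  0.8 11.4] w0.452
open t8.99 loc [ 0.0913  0.0007 -0.0194] F [ 0.1  0.6 -0.3] w0.623
off t10.38 loc [0.0909 0.0007 0.0695] F [-0.6 -0.9 -0. ] w1.000
```

View pics/w5.png

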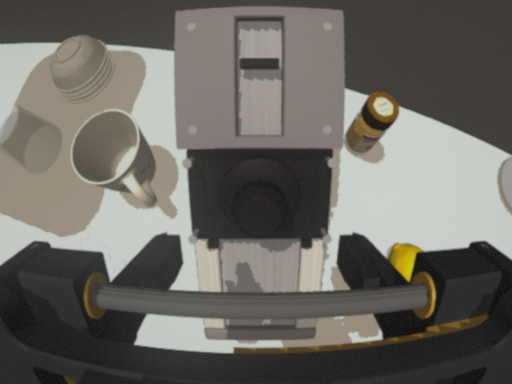

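View pics/d5.png

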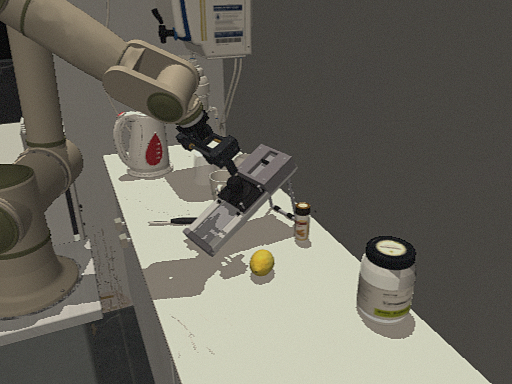

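The holder sits under the head's lower edge, with its feet up-slope of the ribs. The switch ridge is at about (260,63) and the slot at (236-284, 17-136). Next I'll refine the slot position from this view.

```bash
python3 - <<'E'
import cv2,numpy as np
a=cv2.imread("pics/w5.png")[0:150,165:355]
a=np.clip(255*(a/255.)**.6,0,255).astype('uint8')
cv2.imwrite("pics/w5a.png",cv2.resize(a,None,fx=4,fy=4,interpolation=cv2.INTER_CUBIC))
from h import *
s,im=pickle.load(open("w5.pkl","rb"));M=model(p)
for k in M:
  if k[0] in'hsr':print(k,wproj(s,im,M[k]).round(1))
pp=p.copy();pp[6]+=.0925
for k,v in model(pp).items():
  if k[0]=='p':print(k,wproj(s,im,v).round(1))
E
```

```text
hTL [176.8  10.5]
sTL [236.4  17.6]
hTR [343.4  10.7]
sTR [283.9  17.6]
hBL [178.1 148.5]
sBL [236.7 136.7]
hBR [342.1 148.6]
sBR [283.6 136.7]
ridge [260.2  64. ]
pTL [186.4 147.9]
pTR [333.7 147.9]
pBL [192.7 237.8]
pBR [327.3 237.8]
```

View pics/w5a.png

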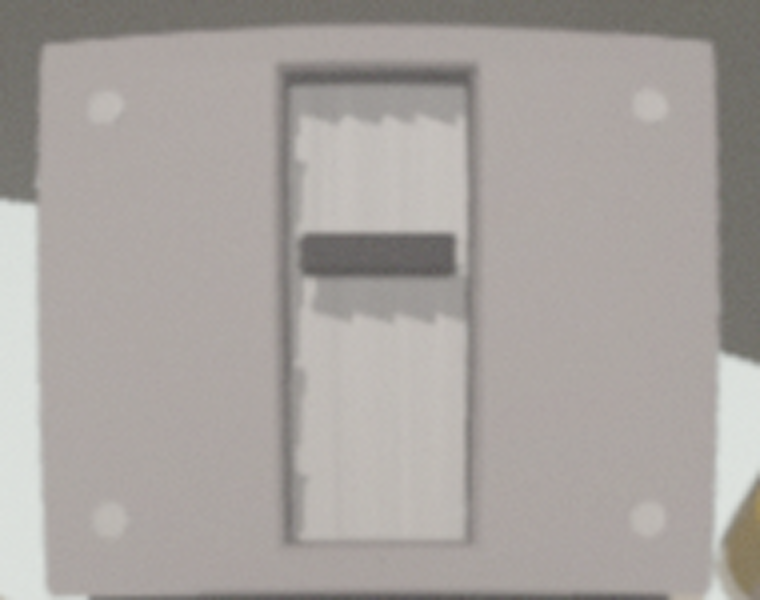

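```bash
python3 - <<'E'
from h import *
for w in(.07,.03,-.008):
  for u in(.029,0): print(u,w,np.round(r.ik(o+A@[u,0,w],R(-1)),2))
r.move_l(o+A@[.029,0,.07],R(-1),speed=.15)
r.move_gripper(0.0)
r.move_l(o+A@[.029,0,.025],R(-1),speed=.15);st()
s,im=snap("wrist","w6");snap("scene","s6");snap("side","d6")
print(wproj(s,im,s["position"]))
a=cv2.imread("pics/d6.png")[100:220,190:310];cv2.imwrite("pics/d6c.png",cv2.resize(a,None,fx=5,fy=5,interpolation=cv2.INTER_CUBIC))
a=cv2.imread("pics/s6.png")[110:210,210:320];cv2.imwrite("pics/s6c.png",cv2.resize(a,None,fx=5,fy=5,interpolation=cv2.INTER_CUBIC))
E
```

```text
0.029 0.07 [-0.23  0.25  1.6   0.31  0.84  0.94]
0 0.07 [-0.26  0.21  1.69  0.34  0.8   0.88]
0.029 0.03 [-0.21  0.32  1.6   0.32  0.77  0.93]
0 0.03 [-0.24  0.29  1.69  0.36  0.73  0.87]
0.029 -0.008 [-0.2   0.4   1.58  0.34  0.71  0.92]
0 -0.008 [-0.22  0.37  1.67  0.37  0.66  0.86]
 t13.31 loc [2.219e-01 1.000e-04 1.170e-02] F [-0.  -0.3  0.7] w0.004
[259.21621716 251.57025568]
```

View pics/w6.png

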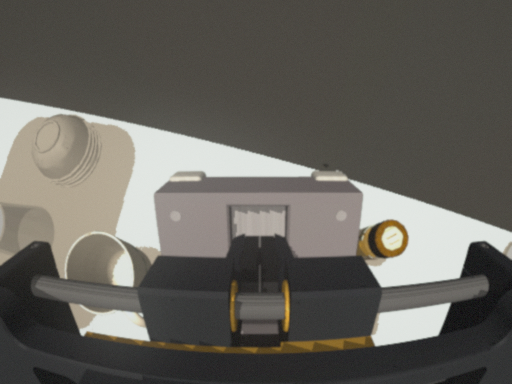

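View pics/d6c.png

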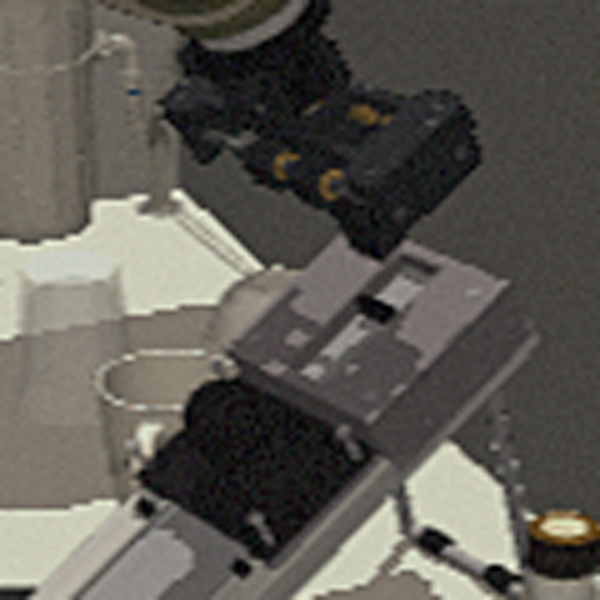

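View pics/s6c.png

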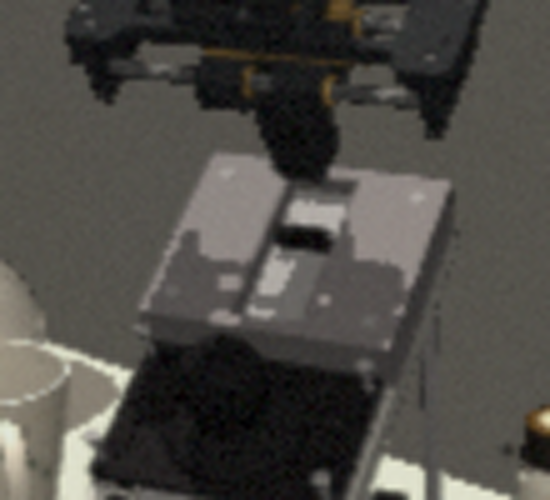

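The shut fingertip is about 21-26 mm across, so it fits the 36 mm slot. It is centred in the free part above the ridge. I'll insert it 8 mm and push down the slope.

```bash
python3 - <<'E'
from h import *
def so(m=""):
    s=r.read_state();print(m,"t%.2f"%s["clock"],"face-loc",(A.T@(s["position"]-o)).round(4),"F",(A.T@s["force"]).round(1))
print(r.move_l(o+A@[.029,0,-.008],R(-1),speed=.04,until_force=6));so("in")
l=A.T@(r.read_state()["position"]-o)
if l[2]<-.004:
    print(r.move_l(o+A@[.010,0,l[2]],R(-1),speed=.04,until_force=12));so("push1")
    snap("scene","s7");snap("wrist","w7")
E
```

```text
False
in t14.43 face-loc [ 0.0292 -0.     -0.0078] F [-1.  -0.3 -0.4]
False
push1 t15.06 face-loc [ 0.0097  0.0001 -0.0079] F [ 0.5 -0.3 -0.9]
```

```bash
python3 - <<'E'
from h import *
def so(m=""):
    s=r.read_state();print(m,"t%.2f"%s["clock"],"face-loc",(A.T@(s["position"]-o)).round(4),"F",(A.T@s["force"]).round(1))
print(r.move_l(o+A@[-.015,0,-.008],R(-1),speed=.03,until_force=15));so("push2")
r.move_l(o+A@[.004,0,-.008],R(-1),speed=.05);so("back")
r.move_l(o+A@[.004,0,.06],R(-1),speed=.12)
r.move_l(o+A@[-.05,0,.11],R(-1),speed=.15);so("off")
s,im=snap("wrist","w8");snap("side","d8");snap("scene","s8")
q=p.copy();q[5]-=.023
print(wproj(s,im,model(q)["ridge"]),wproj(s,im,model(p)["ridge"]))
a=cv2.imread("pics/w8.png")[60:260,150:370];cv2.imwrite("pics/w8c.png",cv2.resize(np.clip(255*(a/255.)**.6,0,255).astype('uint8'),None,fx=3,fy=3,interpolation=cv2.INTER_CUBIC))
a=cv2.imread("pics/d8.png")[130:260,160:320];cv2.imwrite("pics/d8c.png",cv2.resize(a,None,fx=4.5,fy=4.5,interpolation=cv2.INTER_CUBIC))
E
```

```text
True
push2 t15.66 face-loc [-0.0001 -0.0002 -0.0075] F [ 4.4 -0.6 -0.3]
back t15.91 face-loc [ 0.0038 -0.     -0.0081] F [ 0.3  0.5 -0. ]
off t17.27 face-loc [-0.0497 -0.0002  0.1096] F [-0.4 -0.9 -0. ]
[259.02780887 155.40247658] [259.02026548 129.0032272 ]
```

View pics/w8c.png

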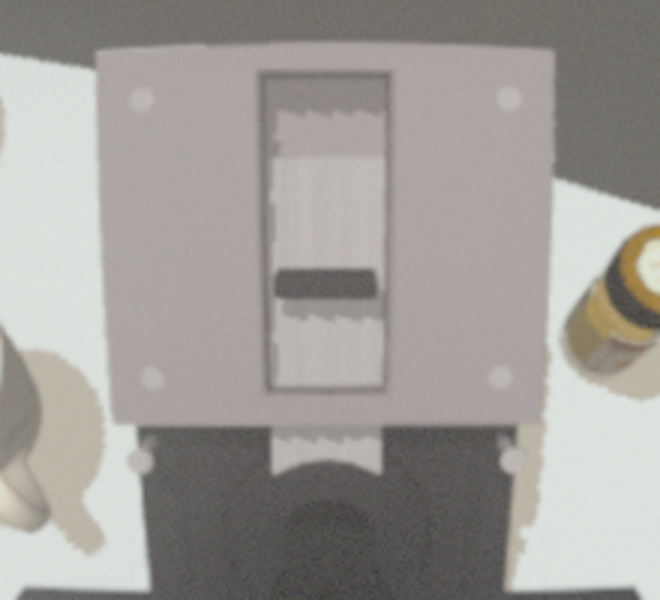

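View pics/d8c.png

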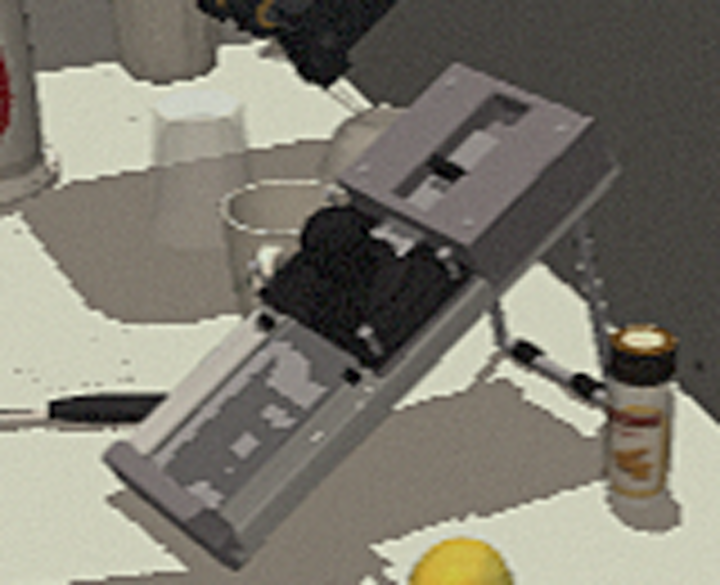

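The ridge has moved to the locked position, about 22-24 mm, and the tongue is out over the plate. There is time for a second, firmer push to confirm that it is at its stop.

```bash
python3 - <<'E'
from h import *
def so(m=""):
    s=r.read_state();print(m,"t%.2f"%s["clock"],"face-loc",(A.T@(s["position"]-o)).round(4),"F",(A.T@s["force"]).round(1))
r.move_l(o+A@[.010,0,.03],R(-1),speed=.15)
print(r.move_l(o+A@[.010,0,-.008],R(-1),speed=.06,until_force=8));so("in")
print(r.move_l(o+A@[-.012,0,-.008],R(-1),speed=.03,until_force=25));so("push")
r.move_l(o+A@[.006,0,-.008],R(-1),speed=.05)
r.move_l(o+A@[.006,0,.06],R(-1),speed=.12)
r.move_l(o+A@[-.05,0,.11],R(-1),speed=.15);so("off")
r.wait(.2)
s,im=snap("wrist","w9");snap("scene","s9")
a=cv2.imread("pics/w9.png")[60:260,150:370];cv2.imwrite("pics/w9c.png",cv2.resize(np.clip(255*(a/255.)**.6,0,255).astype('uint8'),None,fx=3,fy=3,interpolation=cv2.INTER_CUBIC))
E
```

```text
False
in t19.02 face-loc [ 0.0101 -0.     -0.0079] F [-0.6 -0.1 -0.5]
True
push t19.52 face-loc [-0.0001 -0.0003 -0.0073] F [ 4.8  1.4 -1.9]
off t21.17 face-loc [-0.0498 -0.0002  0.1096] F [ 0.1  0.8 -1.3]
```

View pics/w9c.png

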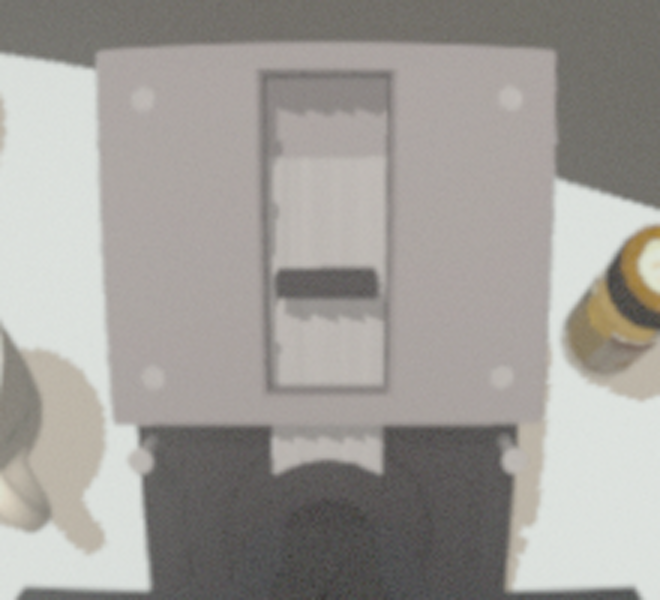

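View pics/s9.png

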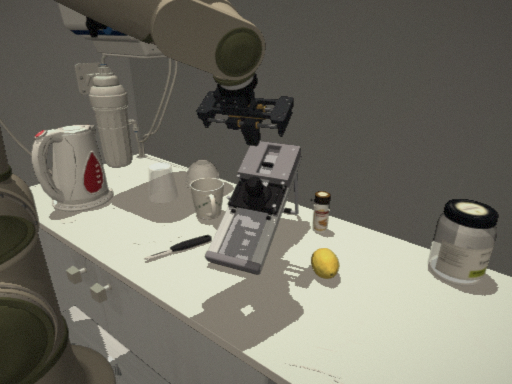

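The second push at 25 N stopped at the same place, so the switch is at its stop. The mug, jar, lemon and peeler are where they were, and the arm is clear. Handing in.

```bash
python3 -c "
from bench import r
print(r.job_done())"
```

```text
the job is handed in; nothing more can be done
None
```

The food holder is home and down over the blade, and the slide switch is locked. I handed the job in at about 21 s of the 46 s allowed; no verdict was reported.

- **Holder:** I gripped the knob, lifted the holder 10 mm and slid it 92 mm up to its stop. I then set it down and pressed it. A light pull back stopped after about 5 mm, at roughly 0.106 on shoes, so the feet are behind the ribs. I pushed it back to within about 1 mm of its stop before letting go.
- **Switch:** I pushed the ridge down the slope with the shut fingertip until it stopped. A second push at 25 N ended at the same spot. The pictures put its travel at about 22–24 mm, with the tongue out over the plate.
- **Surroundings:** In the last pictures the mug, jar, lemon and peeler had not visibly moved, and the arm was clear of everything.

One check disagreed: the first position fit from the fixed cameras was about 8 mm off at the knob. I corrected it with the wrist camera before gripping.

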